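# Set and lock the depth stop of a plywood C-frame

## Robot

A 6-joint arm with a two-finger parallel gripper is mounted at the origin on the work surface. World frame = base frame: x ahead of the robot, y to its left, z up, the work surface at z = 0. Lengths are in m, angles in degrees, forces in N, time in s.
With the tool pointing down it reaches from about 0.3 to 0.75 m from the base axis. Payload 8.5 kg.
Tool frame: the origin (TCP) lies at the very end of the fingers, on their centre line; the grasp point (between the pads) lies 19 mm behind it; z points along the fingers, y is the line along which they close (so a half turn about z gives the same grasp; the last joint's range is limited). The gripper opens to 85 mm and grips with 20 to 120 N. Pads are 22 mm wide; open, the fingers measure 114 mm over their backs; the gripper's body (76 mm by 85 mm) begins 54 mm behind the grasp point. The pads swing forward as they close: fully open they stand 13 mm farther back than shut.
Start: joints at [61.69, 21.807, 74.336, -0, 83.858, -12.336], TCP at [0.151, 0.529, 0.201] pointing down, gripper open.
Joint ranges: [-178.18, 178.18], [-50.72, 133.34], [12.68, 142.11], [-81.47, 261.47], [9.98, 163.14], [-165.26, 165.26]. Speed limits (degrees/s): [136.94, 136.94, 180, 180, 180, 180].

## Interface

Orientations are given as a 3x3 rotation matrix whose columns are the frame's x, y, z axes.
In Python, from rig import env, imaging gives the robot as it stands. The module is installed in compiled form; this text tells all that it offers.
- The arm moves only by the tool arm_command, never from a script. Its arguments are lists of equal length, an entry for each row: "turn": the turn, a rotation vector about the tool's x, y, z in units of 5 degrees (1.0 is 5 degrees), a list of three; "xyz": the shift along the tool's x, y, z in units of 50 mm (1.0 is 50 mm), a list of three; "claw": the finger opening in mm, from 0 to 85.4. A call has 1 to 12 rows; each row shifts and turns the commanded pose from where the row before left it, along the tool's axes as they then stand; what a row does not reach is not made up. A row lasts 1/10 s, in which the tool goes at most 50 mm and 8.59 degrees, less where a joint would pass 70% of its speed; a pose out of reach is approached as far as the arm can. A call is refused whole if a number of a shift passes 1 or a number of a turn 1, either way. A call with a gripper value outside its range is refused whole. The fingers move at their own pace and stop on an object; "squeeze" is the grip in N (left out, the last holds). Time passes only in rows, so rows that do not move let the fingers close. It gives the time, the measured TCP pose, the force, the opening and the grip force at its end, in the units of the state.
- env.observe(): the state, without advancing time (a new reading comes with each control period).
- imaging.get_image(name): name is "scene" or "top"; returns (picture, depth): 384x512x3 uint8, blue, green, red; 384x512 float32, m along the optical axis (not along the pixel's ray), 0 where there is no reading.
- imaging.camera_info(name): a dict with "camera_matrix" (3x3 intrinsics, pixels), "k1" (the pictures are not rectified: a ray, as slopes to the right and down, at radius r is drawn at 1 + k1 r^2 times it, then the intrinsics apply), "rvec" (rotation vector, rad) and "tvec" (3), from world to camera coordinates, as OpenCV has them. Camera axes: x right, y down, z forward; pixel columns grow to the right and rows downward; lengths in m; the calibration is good to about 2 mm. A picture is of the moment at which its call begins. camera_info takes no time and is no camera call.
- env.close_job(): hands the job in; it is judged then, once.
The state is a dict: "time_s": time; "q": joint angles; "qvel": joint speeds; "joint_efforts": joint torques, N m; "position": TCP position; "tool_rot": TCP orientation; "ft_force": force on the tool from outside, world axes, zero at the start; "wrist_torque": the same for the moment, N m; "grip_width": finger opening in m; "gripper_force": force on a finger pad.
Only numpy, scipy, OpenCV 4.12 (cv2) and the standard library are available. Lean on these libraries where they do the work, as an engineer would, in place of code of your own. Each camera call takes 0.05 s, during which the arm holds its last target. There are 200 camera calls.

## Task

Set the depth stop of the plywood C-frame to the wooden gauge block under it: loosen the lock ring by its upright handle pin, turn the bar knob clockwise until the rubber foot presses the block lightly (about 25 N of squeeze), then turn the lock ring back until it is snug, about 14 N of push at the pin, and let go. Do not ram the foot into the block or force the ring, and leave the things lying around where they are.

Things in the scene. Friction and masses are not known exactly. Their poses are not given: they have to be found in the camera images.
- frame: Plywood C-frame fixed to the bench: base 160 x 230 x 18 mm; upper arm 64 mm wide, its top 136 mm above the bench, from 40 mm on the -y side of the screw axis to 145 mm on the +y side, where the spine stands. Origin on the vertical screw axis at bench height, z up. Under the screw stands a fixed dark wooden gauge block, 46 mm square, its top 60 to 67 mm above the bench (not exactly known).
- axis_top (a point): Point on the vertical screw axis at the top of the fixed steel collar (60 mm across, 14 mm high) on the frame's upper arm, 150 mm above the bench; axes as the frame's.
- ring_peg (a point): Grip point of the lock ring's upright round handle pin: black, 14 mm across, free from 166 to 216 mm above the bench, this point at 196 mm. The ring is a flat steel ring 60 mm across just above the collar, with a flat arm 16 mm wide (top at 161 mm) that carries the pin 85 mm from the screw axis. At the start (tight) the arm points along the frame's -y.
- ring (a joint): Turn of the lock ring about the screw axis, rad; about 0 at the start (tight), grows anticlockwise seen from above (looser); stops at +1.0 and -1.2. The clamp is free after at most 0.7 rad of loosening. It gets snug again 0.1 to 0.6 rad clockwise of the starting angle (it depends on the screw), so it must be felt. Let go, the ring stays or eases back up to 0.3 rad, and still holds.
- shoe: Clamping shoe hidden in the collar 25 mm from the axis, out of reach; driven by the lock ring it clamps the screw (65 to 80 N at the start). Push at the pin while turning: 7 N loose, then it rises by 13 N per rad (0.09 N per N of clamping). Snug is 12 to 17 N (50 to 110 N of clamping), over 22 N is forced. A push read after stopping is 2 to 4 N lower than while turning.
- knob_grip (a point): Point on the screw axis in the bar knob on top of the screw, 16 mm below the knob's top; 212 mm above the bench with joint screw at 0. The knob is an aluminium bar 56 mm long (this point's x), 12 mm thick (this point's y), 38 mm high, on a thin disc 36 mm across; it is gripped across its thickness and goes down with the screw.
- screw (a joint): Turn of the screw and knob, rad; starts near 0, grows clockwise seen from above; the screw goes down 8 mm per rad. Free turning takes 0.25 N m (less if read after stopping); with the foot on the block it rises by 0.008 N m per N of foot force, about 1.6 N m per rad. The foot meets the block after 0.3 to 1.35 rad. Let go, it stays (or eases back to 34 N). Held while the ring is tight.
- foot: Rubber foot under the screw, 32 mm across, 12 mm thick; origin at the centre of its underside. It gives 1 mm for each 25 N or so; over 55 N would ram the block. It does not turn.
- varnish: Bystander: steel can with a paper label, 72 mm across, 100 mm high, standing 150 to 190 mm from the screw axis; origin at the centre of its underside.
- driver: Bystander: screwdriver lying on the bench on the robot's side of the frame; origin under its middle.
- disc: Bystander: grinding disc, 112 mm across, 10 mm thick, lying flat off the throat of the frame; origin at the centre of its underside.

How it is judged (in metres and radians):
On the way, in this order (a step that is already met when the one before it is completed fails the run):
1. the lock ring is loosened until its clamp no longer holds the screw (contact force between shoe and anything else below 1 N), for 0.2 s.
2. with the ring loose, the foot is turned down until it presses on the gauge block with 8 to 45 N (contact force between foot and anything else between 8 and 45 N and contact force between shoe and anything else below 5 N), for 0.3 s.
3. the lock ring is turned back until it clamps the screw with at least 50 N (contact force between shoe and anything else above 50 N), for 0.2 s.
At the end, for the whole second after the job is handed in: The rubber foot presses on the gauge block with 8 to 45 N, the lock ring clamps the screw with 50 to 130 N, and screw and ring are at rest (below 0.05 rad/s) (contact force between foot and anything else between 8 and 45 N and contact force between shoe and anything else between 50 and 130 N and velocity of joint ring between -0.05 and 0.05 rad/s and velocity of joint screw between -0.05 and 0.05 rad/s); the robot touches nothing.
It fails at once if the foot is rammed into the block (over 55 N) (contact force between foot and anything else above 55 N).
It fails at once if the lock ring is overtightened (clamp over 170 N) (contact force between shoe and anything else above 170 N).
It fails at once if a bystander (can, screwdriver or disc) is moved more than 20 mm (distance of any of varnish, driver, disc from where it was at the start of the episode above 0.02 m).
It also fails if it takes over 72 s, if anything falls off the work surface, if the arm or the gripper's body presses on something with over 40 N, if the wrist force passes 120 N, or if a joint passes its speed limit or range.

## Working session

There is one attempt and no reset: what is moved stays moved. The work goes in short steps, Python scripts to look and compute and a tool call to move; the robot and the scene stay as the last step left them, time stands still between calls to the robot, and variables do not carry over. Pictures are saved under pics/ and viewed, at most 10 in all, crops included, and the job is handed in when it is done.

Besides the shell and the picture viewer there is one more tool, called after "Call:" as name(argument=value, ...), one argument or row to a line, values as JSON. arm_command: Moves the arm, as the interface text tells. Its arguments: {"type":"object","properties":{"turn":{"type":"array"},"xyz":{"type":"array"},"claw":{"type":"array"},"squeeze":{"type":"number"}},"required":["turn","xyz","claw"]}

```bash
mkdir -p pics
cat > h.py <<'E'
from rig import env, imaging
import cv2, numpy as np
def cam(n):
    c=imaging.camera_info(n);R=cv2.Rodrigues(np.array(c["rvec"],float))[0]
    return np.array(c["camera_matrix"],float),float(c["k1"]),R,np.array(c["tvec"],float).ravel()
def px2w(n,u,v,z=None,depth=None):
    K,k1,R,t=cam(n)
    d=np.array([(u-K[0,2])/K[0,0],(v-K[1,2])/K[1,1]]);s=d.copy()
    for _ in range(20): s=d/(1+k1*(s@s))
    ray=np.array([s[0],s[1],1.]);C=-R.T@t;r=R.T@ray
    return C+r*((z-C[2])/r[2] if z is not None else depth)
def w2px(n,p):
    K,k1,R,t=cam(n);c=R@np.array(p)+t;s=c[:2]/c[2];s=s*(1+k1*(s@s))
    return K[0,0]*s[0]+K[0,2],K[1,1]*s[1]+K[1,2]
E
python3 - <<'E'
from h import *
for n in("scene","top"):
    im,d=imaging.get_image(n); cv2.imwrite(f"pics/{n}0.png",im); np.save(f"{n}d.npy",d)
    K,k1,R,t=cam(n); print(n,-R.T@t,R[2],K[0,0],k1)
s=env.observe(); print(s)
E
```

```text
scene [0.98920066 0.50297824 0.58400709] [-0.54719357 -0.61616349 -0.56649956] 434.5155444204406 -0.033407732219601395
top [0.41393569 0.00402417 0.91046034] [ 0.1950668   0.0027034  -0.98078623] 350.51443224380137 0.0035273914388803673
{'time_s': 0.1, 'q': array([ 6.16908250e+01,  2.18380946e+01,  7.43801995e+01, -2.48974662e-03,
        8.38579645e+01, -1.23368774e+01]), 'qvel': array([ 0.02218705, -0.02844781, -0.04875333,  0.01291538,  0.04037395,
       -0.03673993]), 'joint_efforts': array([ 3.20028943e-03, -4.49222803e+01, -2.31654239e+01, -1.65492656e-04,
        3.69880072e-03,  2.60371650e-06]), 'position': array([0.15121973, 0.52848204, 0.20016575]), 'tool_rot': array([[-9.61396069e-01,  2.75167670e-01, -5.93144096e-04],
       [ 2.75168202e-01,  9.61395360e-01, -1.19227105e-03],
       [ 2.42171536e-04, -1.30945909e-03, -9.99999113e-01]]), 'ft_force': array([-0.11738978, -0.17303828,  0.82419944]), 'wrist_torque': array([-0.0094495 , -0.02052933, -0.04115748]), 'gripper_force': 0.0, 'grip_width': 0.08524786852185277}
```

View pics/scene0.png

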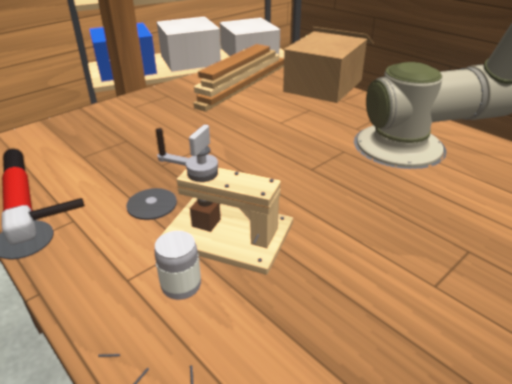

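View pics/top0.png

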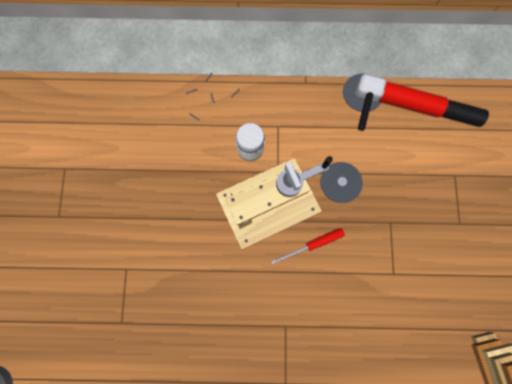

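The scene picture shows the C-frame with its knob near (202,140) and the pin at (160,142), and the can at (177,265). The top picture shows the knob at (292,176), the pin at (327,162), the disc at (342,182), the can at (250,142) and the screwdriver at (308,246). I'll enlarge this area.

Run:
```python
import cv2
a=cv2.imread("pics/top0.png")[145:255,210:370]; cv2.imwrite("pics/topc.png",cv2.resize(a,None,fx=5,fy=5,interpolation=cv2.INTER_CUBIC))
a=cv2.imread("pics/scene0.png")[115:235,140:300]; cv2.imwrite("pics/scc.png",cv2.resize(a,None,fx=5,fy=5,interpolation=cv2.INTER_CUBIC))
```

```text
(no output)
```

View pics/topc.png

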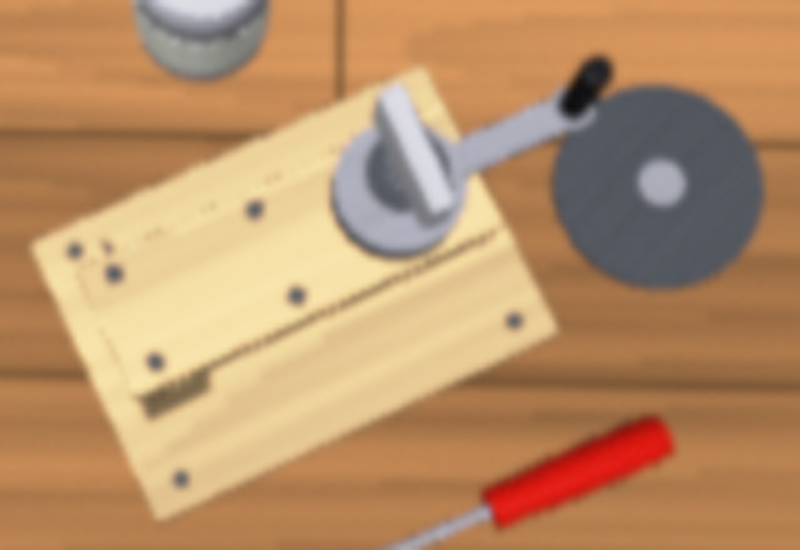

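View pics/scc.png

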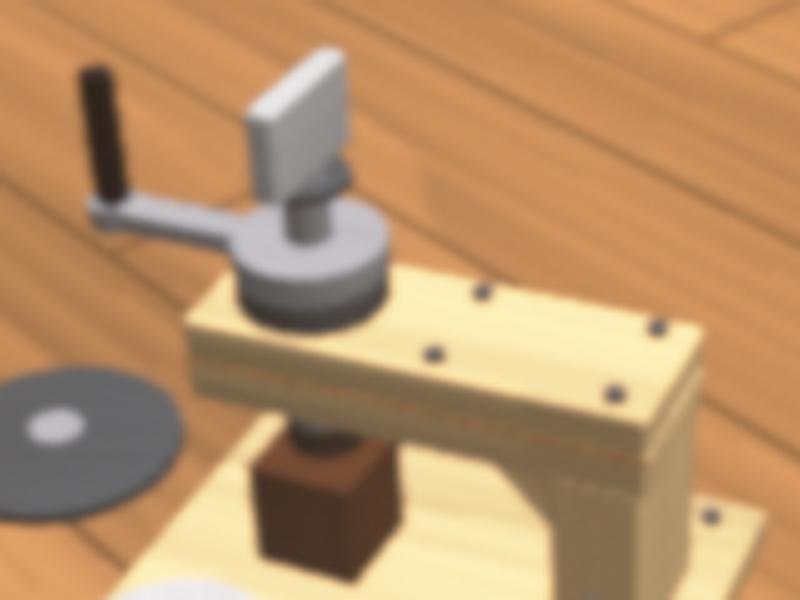

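The top crop shows the knob bar from about (392,90) to (438,212), the ring disc centred near (398,188), the pin's top at (597,70) and its foot at (574,108). The side crop shows the pin's top at (96,72) and foot at (115,198), and the knob's top edge running from (260,112) to (335,55).

Run:
```python
from h import *
T=lambda u,v,z:px2w("top",210+(u-2)/5,145+(v-2)/5,z)
S=lambda u,v,z:px2w("scene",140+(u-2)/5,115+(v-2)/5,z)
np.set_printoptions(precision=4,suppress=True)
print("pin",T(597,70,.216),T(574,108,.166),S(96,72,.216),S(115,195,.166))
print("knob ends top",T(392,92,.228),T(436,208,.228),S(258,113,.228),S(335,55,.228))
print("ring",T(398,186,.161),S(310,240,.161))
print("base",T(423,68,.018),T(558,328,.018),T(160,520,.018),T(32,244,.018))
print("disc",T(661,183,.01), "can",T(203,0,.1), "drv",T(655,440,.02))
c=(T(398,186,.161)+S(310,240,.161))/2
```

```text
pin [ 0.634  -0.1508  0.216 ] [ 0.6322 -0.1514  0.166 ] [ 0.6357 -0.1494  0.216 ] [ 0.6379 -0.1448  0.166 ]
knob ends top [ 0.6194 -0.0649  0.228 ] [ 0.5716 -0.0824  0.228 ] [ 0.6233 -0.0622  0.228 ] [ 0.5771 -0.079   0.228 ]
ring [ 0.5967 -0.0743  0.161 ] [ 0.5988 -0.0737  0.161 ]
base [ 0.6962 -0.1026  0.018 ] [ 0.5578 -0.1714  0.018 ] [0.4563 0.0313 0.018 ] [0.5971 0.1012 0.018 ]
disc [ 0.6376 -0.229   0.01  ] can [0.7027 0.0138 0.1   ] drv [ 0.5008 -0.219   0.02  ]
```

Call:
arm_command(
  turn=[
    [0,0,0],
    [0,0,0],
    [0,0,0],
    [0,0,0],
    [0,0,0],
    [0,0,0],
    [0,0,0],
    [0,0,0],
    [0,0,0],
    [0,0,0],
    [0,0,0],
    [0,0,0],
  ],
  xyz=[
    [-0.65,-0.52,-0.2],
    [-0.65,-0.52,-0.2],
    [-0.65,-0.52,-0.2],
    [-0.65,-0.52,-0.2],
    [-0.65,-0.52,-0.2],
    [-0.65,-0.52,-0.2],
    [-0.65,-0.52,-0.2],
    [-0.65,-0.52,-0.2],
    [-0.65,-0.52,-0.2],
    [-0.65,-0.52,-0.2],
    [-0.65,-0.52,0],
    [-0.65,-0.52,0],
  ],
  claw=[44,44,44,44,44,44,44,44,44,44,44,44],
  squeeze=30,
)

```text
time_s: 1.3
position: [0.4411, 0.1199, 0.3008]
tool_rot: [[-0.961, 0.275, 0.0], [0.275, 0.961, 0.0], [-0.0, 0.0, -1.0]]
ft_force: [1.1, 0.5, -0.5]
grip_width: 0.0438
gripper_force: 0.0
```

Call:
arm_command(
  turn=[
    [0,0,0],
    [0,0,0],
    [0,0,0],
    [0,0,0],
    [0,0,0],
    [0,0,0],
    [0,0,0],
    [0,0,0],
  ],
  xyz=[
    [-0.65,-0.52,0],
    [-0.65,-0.52,0],
    [-0.65,-0.52,0],
    [-0.65,-0.52,0],
    [-0.65,-0.52,0],
    [-0.65,-0.52,0],
    [-0.65,-0.52,0],
    [-0.65,-0.52,0],
  ],
  claw=[44,44,44,44,44,44,44,44],
)

```text
time_s: 2.1
position: [0.6338, -0.1515, 0.3002]
tool_rot: [[-0.961, 0.275, -0.001], [0.275, 0.961, 0.0], [0.001, 0.0, -1.0]]
ft_force: [-0.6, -0.4, 0.3]
grip_width: 0.0441
gripper_force: 0.0
```

Call:
arm_command(
  turn=[
    [0,0,0.97],
    [0,0,0.97],
    [0,0,0.97],
    [0,0,0.97],
    [0,0,0.97],
    [0,0,0.97],
    [0,0,0.97],
    [0,0,0.97],
    [0,0,0.97],
    [0,0,0.97],
    [0,0,0],
  ],
  xyz=[
    [0,0,0],
    [0,0,0],
    [0,0,0],
    [0,0,0],
    [0,0,0],
    [0,0,0],
    [0,0,0],
    [0,0,0],
    [0,0,0],
    [0,0,0],
    [0,0,0],
  ],
  claw=[44,44,44,44,44,44,44,44,44,44,44],
)

```text
time_s: 3.2
position: [0.6331, -0.15, 0.3002]
tool_rot: [[-0.43, 0.903, -0.001], [0.903, 0.43, 0.0], [0.001, -0.001, -1.0]]
ft_force: [-0.0, 0.1, -0.4]
grip_width: 0.0441
gripper_force: 0.0
```

Run:
```python
from h import *
np.set_printoptions(precision=4,suppress=True)
im,d=imaging.get_image("scene"); a=im[75:215,110:270]
cv2.imwrite("pics/s1.png",cv2.resize(a,None,fx=4,fy=4,interpolation=cv2.INTER_CUBIC))
s=env.observe(); p=s["position"];R=s["tool_rot"];print(s["time_s"],p,R,s["grip_width"],s["q"],s["ft_force"])
for pin in ([.634,-.1505,.177],[.636,-.149,.177]): print(R.T@(np.array(pin)-p)*20)
```

```text
3.25 [ 0.6331 -0.1501  0.3003] [[-0.4325  0.9016 -0.0008]
 [ 0.9016  0.4325  0.0003]
 [ 0.0006 -0.0005 -1.    ]] 0.04402429417268417 [-23.7385  30.7445  43.4084  -0.0006 105.8944 -49.3656] [ 0.0783  0.0042 -0.2566]
[-0.0175  0.014   2.4664]
[-0.0077  0.063   2.4664]
```

View pics/s1.png

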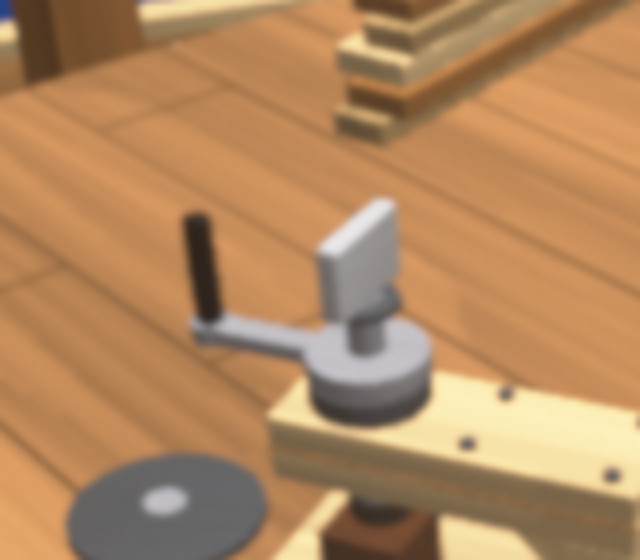

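The pin and knob stand as before, but the gripper, which should be about 45 px above the pin, is not in the crop. I'll check the projections and the full picture.

Run:
```python
from h import *
s=env.observe();p=s["position"]
print([ (n,w2px(n,q)) for n in("scene","top") for q in ([0,0,0],p)])
a,_=imaging.get_image("scene");b,_=imaging.get_image("top")
o=np.hstack([a,b]);cv2.imwrite("pics/s2.png",cv2.resize(o,(800,300),interpolation=cv2.INTER_AREA))
print(env.observe()["position"],env.observe()["time_s"])
```

```text
[('scene', (np.float64(398.69365787001493), np.float64(143.99156168653718))), ('scene', (np.float64(153.53462273315745), np.float64(85.27052757440192))), ('top', (np.float64(250.63881993247253), np.float64(448.4997756510109))), ('top', (np.float64(338.5512725870849), np.float64(145.20143702144503)))]
[ 0.6331093  -0.15004134  0.30046836] 3.35
```

View pics/s2.png

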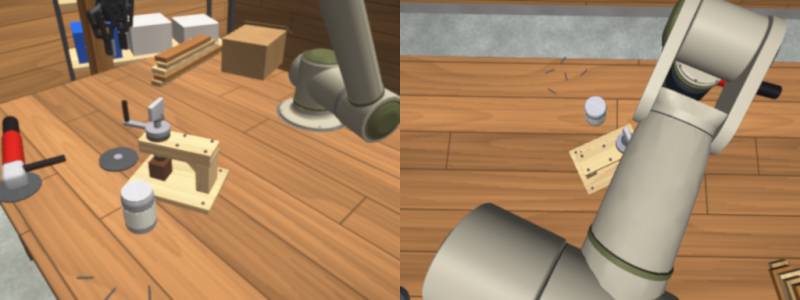

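The gripper shows at about (141,70) in full scene pixels, while the reported TCP projects to (153,85). I'll measure the fingers with the depth image.

Run:
```python
from h import *
np.set_printoptions(precision=3,suppress=True)
a,d=imaging.get_image("scene"); K,k1,R,t=cam("scene")
p=env.observe()["position"]; print("tcp depth",(R@p+t)[2])
pts=[]
for v in range(0,110):
  for u in range(90,200):
    if 0.3<d[v,u]<1.0:
      pts.append(np.r_[u,v,px2w("scene",u,v,depth=d[v,u])])
P=np.array(pts);P=P[(P[:,4]>.24)]
print(len(P)); 
for z in np.arange(.26,.6,.02):
  q=P[abs(P[:,4]-z)<.01]
  if len(q): print(z.round(2),len(q),q[:,:2].mean(0),q[:,2:4].min(0),q[:,2:4].mean(0),q[:,2:4].max(0))
c=a[0:110,80:220];cv2.imwrite("pics/s3.png",cv2.resize(c,None,fx=5,fy=5,interpolation=cv2.INTER_CUBIC))
# frame check with depth: knob, pin
for (u,v) in((159.5,140),(203,140),(174,240)): print(u,v,px2w("scene",u,v,depth=d[int(v),int(u)]))
```

```text
tcp depth 0.7577882948469552
2965
0.34 254 [150.465  63.453] [ 0.598 -0.17 ] [ 0.635 -0.145] [ 0.668 -0.126]
0.36 340 [148.415  52.759] [ 0.597 -0.169] [ 0.637 -0.144] [ 0.669 -0.124]
0.38 460 [146.796  39.952] [ 0.579 -0.178] [ 0.637 -0.142] [ 0.688 -0.114]
0.4 607 [143.613  29.468] [ 0.575 -0.177] [ 0.643 -0.137] [ 0.693 -0.112]
0.42 767 [141.828  17.149] [ 0.567 -0.18 ] [ 0.643 -0.135] [ 0.699 -0.11 ]
0.44 536 [136.229   7.013] [ 0.572 -0.17 ] [ 0.653 -0.131] [ 0.698 -0.109]
0.46 1 [130.   0.] [ 0.665 -0.125] [ 0.665 -0.125] [ 0.665 -0.125]
159.5 140 [ 0.64  -0.144  0.197]
203 140 [ 0.593 -0.071  0.208]
174 240 [0.723 0.008 0.098]
```

View pics/s3.png

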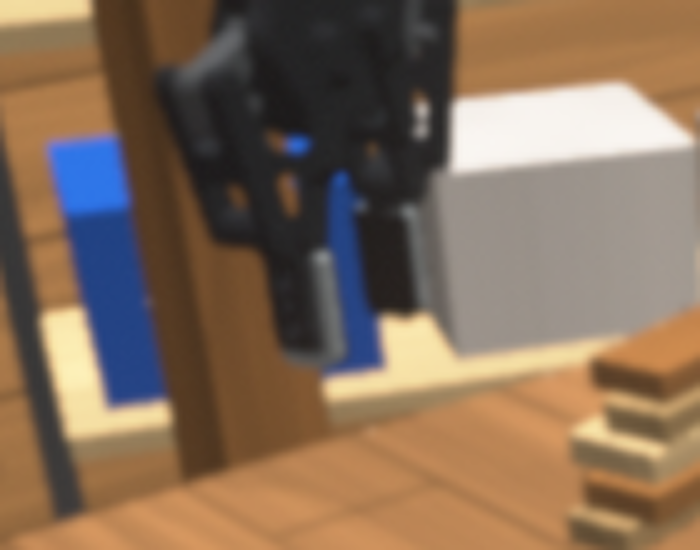

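The fingertips are at about (143,72) and (159,63), higher than the reported TCP. I'll get the exact tip height numerically.

```bash
cat >> h.py <<'E'
def tips(box=(90,200,0,125),zmin=.23):
    a,d=imaging.get_image("scene");o=[]
    for v in range(box[2],box[3]):
        for u in range(box[0],box[1]):
            if .3<d[v,u]<1.0 and a[v,u].max()<90: o.append(np.r_[u,v,px2w("scene",u,v,depth=d[v,u])])
    P=np.array(o);return P[P[:,4]>zmin],d
E
python3 - <<'E'
from h import *
np.set_printoptions(precision=3,suppress=True)
P,d=tips(zmin=.235)
z=np.sort(P[:,4]);print(z[[0,5,20,50,100]])
q=P[P[:,4]<z[0]+.012];print(q[::3][:14])
for v in range(55,80,2):print(v,d[v,136:150:2],d[v,152:168:2])
E
```

```text
[0.334 0.336 0.338 0.341 0.345]
[[152.     56.      0.617  -0.17    0.344]
 [155.     56.      0.615  -0.164   0.345]
 [154.     57.      0.617  -0.164   0.343]
 [157.     57.      0.614  -0.159   0.344]
 [160.     57.      0.611  -0.154   0.344]
 [153.     58.      0.617  -0.167   0.341]
 [156.     58.      0.614  -0.162   0.342]
 [159.     58.      0.611  -0.157   0.342]
 [162.     58.      0.609  -0.15    0.343]
 [154.     59.      0.617  -0.165   0.34 ]
 [157.     59.      0.612  -0.162   0.339]
 [160.     59.      0.611  -0.154   0.341]
 [163.     59.      0.608  -0.149   0.342]
 [155.     60.      0.616  -0.164   0.338]]
55 [0.696 0.694 0.689 0.697 0.695 0.7   2.167] [0.75  0.752 0.749 0.    0.744 0.746 0.748 2.307]
57 [0.699 0.693 0.694 0.698 0.698 0.7   2.185] [2.193 0.751 0.749 0.75  0.748 0.743 0.748 2.319]
59 [0.697 0.697 0.695 0.699 0.701 0.702 2.187] [2.199 0.754 0.752 0.752 0.749 0.75  0.749 2.339]
61 [0.7   0.699 0.696 0.7   0.703 0.703 2.203] [2.193 0.756 0.758 0.752 0.752 0.749 0.751 2.345]
63 [0.702 0.7   0.699 0.702 0.703 0.704 0.71 ] [2.19  2.208 0.756 0.756 0.757 0.754 2.406 2.357]
65 [0.702 0.706 0.701 0.703 0.707 0.705 0.714] [2.213 2.208 2.222 2.366 2.353 2.357 2.365 2.366]
67 [0.707 0.706 0.704 0.702 0.708 0.708 0.71 ] [2.217 2.216 2.229 2.331 2.35  2.337 2.338 2.34 ]
69 [0.71  0.711 0.707 0.706 0.71  0.712 0.713] [2.232 2.227 2.234 2.3   2.323 2.3   2.293 2.313]
71 [1.777 0.72  0.716 0.715 0.715 0.713 0.712] [2.214 2.242 2.235 2.292 2.292 2.284 2.281 2.288]
73 [1.779 1.776 0.717 0.718 0.715 0.713 2.232] [2.241 2.248 2.244 2.247 2.268 2.265 2.251 2.244]
75 [1.784 1.783 1.785 1.804 1.814 2.229 2.23 ] [2.229 2.232 2.238 2.242 2.222 2.217 2.223 2.226]
77 [1.781 1.785 1.802 1.799 1.814 2.211 2.219] [2.209 2.216 0.    2.193 2.189 2.186 2.203 2.218]
79 [1.794 1.795 1.803 1.803 1.807 2.188 2.186] [2.18  2.197 2.199 2.202 2.207 2.209 2.213 2.221]
```

Call:
arm_command(
  turn=[
    [0,0,0],
    [0,0,0],
    [0,0,0],
    [0,0,0],
    [0,0,0],
    [0,0,0],
    [0,0,0],
  ],
  xyz=[
    [0,0.03,0.4],
    [0,0,0.4],
    [0,0,0.4],
    [0,0,0.4],
    [0,0,0.4],
    [0,0,0],
    [0,0,0],
  ],
  claw=[44,44,44,44,44,44,44],
)

```text
time_s: 4.15
position: [0.6347, -0.1495, 0.2013]
tool_rot: [[-0.431, 0.902, 0.0], [0.902, 0.431, -0.0], [-0.0, 0.0, -1.0]]
ft_force: [0.3, -0.1, 0.2]
grip_width: 0.0439
gripper_force: 0.0
```

Run:
```python
from h import *
a,d=imaging.get_image("scene");print(env.observe()["position"])
c=a[50:170,110:230];cv2.imwrite("pics/s4.png",cv2.resize(c,None,fx=5,fy=5,interpolation=cv2.INTER_CUBIC))
```

```text
[ 0.63494124 -0.14958524  0.20198817]
```

View pics/s4.png

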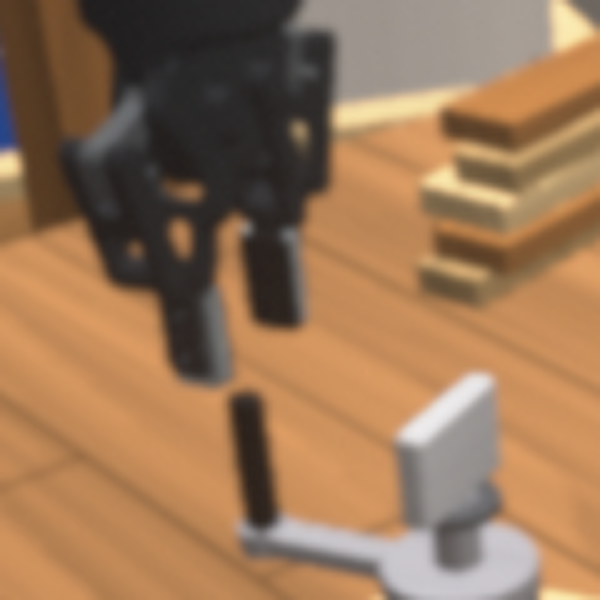

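The tips (mid about (236,345) in the crop) are about 18 mm above the pin's top (247,395), so the real fingertips sit about 30 mm above the reported TCP. Laterally they are in line with the pin. I'll descend slowly and watch the force.

Call:
arm_command(
  turn=[
    [0,0,0],
    [0,0,0],
    [0,0,0],
    [0,0,0],
    [0,0,0],
    [0,0,0],
    [0,0,0],
  ],
  xyz=[
    [0,0,0.1],
    [0,0,0.1],
    [0,0,0.1],
    [0,0,0.1],
    [0,0,0.1],
    [0,0,0.1],
    [0,0,0],
  ],
  claw=[44,44,44,44,44,44,44],
)

```text
time_s: 4.9
position: [0.6342, -0.1493, 0.1698]
tool_rot: [[-0.431, 0.902, -0.001], [0.902, 0.431, 0.001], [0.001, -0.001, -1.0]]
ft_force: [0.0, 0.5, -0.3]
grip_width: 0.0438
gripper_force: 0.0
```

Call:
arm_command(
  turn=[
    [0,0,0],
    [0,0,0],
    [0,0,0],
    [0,0,0],
    [0,0,0],
  ],
  xyz=[
    [0,0,0.1],
    [0,0,0.1],
    [0,0,0.1],
    [0,0,0.1],
    [0,0,0],
  ],
  claw=[44,44,44,44,44],
)

```text
time_s: 5.4
position: [0.6342, -0.1493, 0.1498]
tool_rot: [[-0.431, 0.902, -0.001], [0.902, 0.431, 0.001], [0.001, -0.001, -1.0]]
ft_force: [-0.8, -0.1, -0.7]
grip_width: 0.0441
gripper_force: 0.0
```

Run:
```python
from h import *
a,d=imaging.get_image("scene");print(env.observe()["position"],env.observe()["ft_force"])
c=a[70:170,110:230];cv2.imwrite("pics/s5.png",cv2.resize(c,None,fx=5,fy=5,interpolation=cv2.INTER_CUBIC))
```

```text
[ 0.63436105 -0.14935991  0.15031591] [ 0.24830743  0.21475958 -0.32006839]
```

View pics/s5.png

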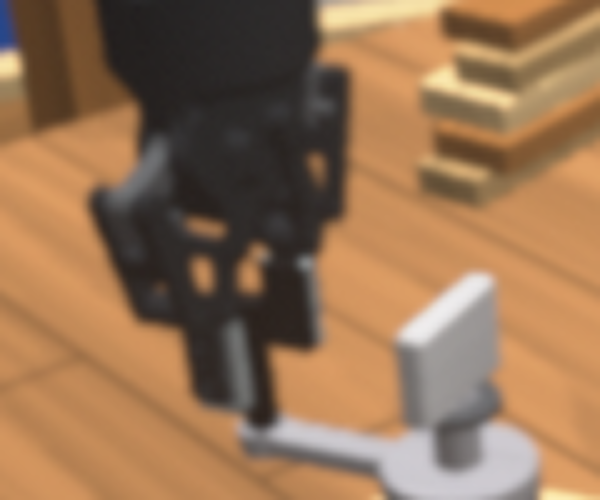

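The pin stands between the fingers, with the tips about 15 mm above the ring arm. I'll close on it.

Call:
arm_command(
  turn=[
    [0,0,0],
    [0,0,0],
    [0,0,0],
    [0,0,0],
    [0,0,0],
    [0,0,0],
    [0,0,0],
    [0,0,0],
  ],
  xyz=[
    [0,0,0],
    [0,0,0],
    [0,0,0],
    [0,0,0],
    [0,0,0],
    [0,0,0],
    [0,0,0],
    [0,0,0],
  ],
  claw=[8,8,8,8,8,8,8,8],
  squeeze=40,
)

```text
time_s: 6.25
position: [0.6347, -0.1495, 0.1511]
tool_rot: [[-0.431, 0.902, 0.001], [0.902, 0.431, -0.0], [-0.001, 0.001, -1.0]]
ft_force: [0.9, 0.1, 4.7]
grip_width: 0.0126
gripper_force: 39.2
```

Call:
arm_command(
  turn=[
    [0,0,-0.6],
    [0,0,-0.6],
    [0,0,-0.6],
    [0,0,-0.6],
    [0,0,-0.6],
    [0,0,-0.6],
  ],
  xyz=[
    [0.002,0.089,0],
    [0.002,0.089,0],
    [0.002,0.089,0],
    [0.002,0.089,0],
    [0.002,0.089,0],
    [0.002,0.089,0],
  ],
  claw=[8,8,8,8,8,8],
)

```text
time_s: 6.85
position: [0.6556, -0.1346, 0.1511]
tool_rot: [[-0.69, 0.724, -0.002], [0.724, 0.69, -0.0], [0.001, -0.002, -1.0]]
ft_force: [-7.5, -1.0, 6.7]
grip_width: 0.0127
gripper_force: 39.8
```

Call:
arm_command(
  turn=[
    [0,0,-0.6],
    [0,0,-0.6],
    [0,0,-0.6],
    [0,0,-0.6],
    [0,0,-0.6],
    [0,0,-0.6],
    [0,0,-0.6],
    [0,0,-0.6],
    [0,0,-0.6],
    [0,0,0],
  ],
  xyz=[
    [0.002,0.089,0],
    [0.002,0.089,0],
    [0.002,0.089,0],
    [0.002,0.089,0],
    [0.002,0.089,0],
    [0.002,0.089,0],
    [0.002,0.089,0],
    [0.002,0.089,0],
    [0.002,0.089,0],
    [0,0,0],
  ],
  claw=[8,8,8,8,8,8,8,8,8,8],
)

```text
time_s: 7.85
position: [0.6761, -0.1014, 0.1511]
tool_rot: [[-0.943, 0.332, -0.005], [0.332, 0.943, -0.001], [0.005, -0.002, -1.0]]
ft_force: [-12.6, -1.1, 7.5]
grip_width: 0.0125
gripper_force: 40.0
```

Call:
arm_command(
  turn=[
    [0,0,0],
    [0,0,0],
    [0,0,0],
    [0,0,0],
    [0,0,0],
    [0,0,0],
    [0,0,0],
    [0,0,0],
    [0,0,0],
    [0,0,0],
  ],
  xyz=[
    [0,0,0],
    [0,0,0],
    [0,0,0],
    [0,0,0],
    [0,0,0],
    [0,0,-0.4],
    [0,0,-0.4],
    [0,0,-0.4],
    [0,0,-0.4],
    [0,0,0],
  ],
  claw=[44,44,44,44,44,44,44,44,44,44],
)

```text
time_s: 8.85
position: [0.6791, -0.1014, 0.2336]
tool_rot: [[-0.943, 0.333, 0.005], [0.333, 0.943, -0.002], [-0.006, 0.0, -1.0]]
ft_force: [0.2, -0.2, -0.1]
grip_width: 0.0441
gripper_force: 0.0
```

Call:
arm_command(
  turn=[
    [0,0,0],
    [0,0,0],
    [0,0,0],
    [0,0,0],
    [0,0,-1],
    [0,0,-1],
    [0,0,-1],
    [0,0,-1],
    [0,0,-1],
    [0,0,-1],
    [0,0,-1],
    [0,0,-1],
  ],
  xyz=[
    [0.425,0,0],
    [0.425,0,0],
    [0.425,0,0],
    [0.425,0,0],
    [0,0,0],
    [0,0,0],
    [0,0,0],
    [0,0,0],
    [0,0,0],
    [0,0,0],
    [0,0,0],
    [0,0,0],
  ],
  claw=[44,44,44,44,44,44,44,44,44,44,44,44],
)

```text
time_s: 10.05
position: [0.5977, -0.0727, 0.2294]
tool_rot: [[-0.935, -0.354, -0.002], [-0.354, 0.935, 0.001], [0.001, 0.001, -1.0]]
ft_force: [-0.7, 0.7, -0.7]
grip_width: 0.044
gripper_force: 0.0
```

Run:
```python
from h import *
np.set_printoptions(precision=4,suppress=True)
a,d=imaging.get_image("scene");s=env.observe();print(s["time_s"],s["position"],s["q"],s["ft_force"],s["tool_rot"][:,1])
c=a[40:190,130:270];cv2.imwrite("pics/s6.png",cv2.resize(c,None,fx=4,fy=4,interpolation=cv2.INTER_CUBIC))
```

```text
10.1 [ 0.5977 -0.0727  0.2294] [ -18.1909   26.2778   62.2928    0.0012   91.5288 -129.1615] [-0.4358  0.0293 -0.0288] [-0.3579  0.9338  0.0011]
```

View pics/s6.png

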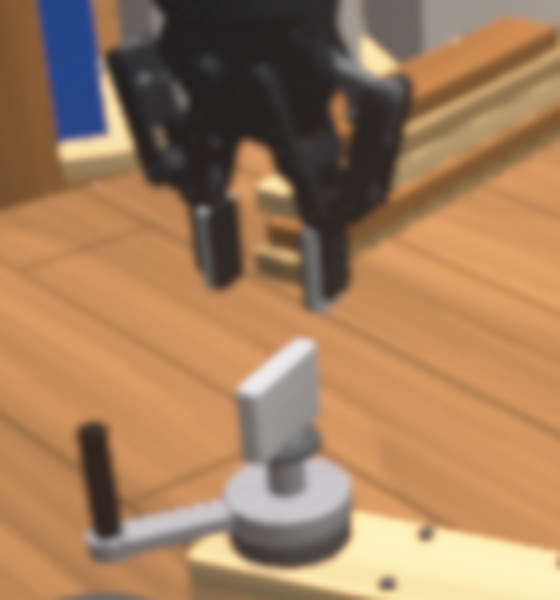

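The ring arm has swung round and the open fingers straddle the knob line (tips' middle (268,290), knob top (278,365)). I'll descend and grip the bar.

Call:
arm_command(
  turn=[
    [0,0,0],
    [0,0,0],
    [0,0,0],
    [0,0,0],
    [0,0,0],
    [0,0,0],
    [0,0,0],
    [0,0,0],
  ],
  xyz=[
    [0,0,0.18],
    [0,0,0.18],
    [0,0,0.18],
    [0,0,0.18],
    [0,0,0.18],
    [0,0,0.18],
    [0,0,0],
    [0,0,0],
  ],
  claw=[44,44,44,44,44,44,44,44],
)

```text
time_s: 10.9
position: [0.5981, -0.0729, 0.1768]
tool_rot: [[-0.937, -0.351, 0.0], [-0.351, 0.937, -0.0], [-0.0, -0.0, -1.0]]
ft_force: [-0.1, -0.6, -0.1]
grip_width: 0.0439
gripper_force: 0.0
```

Call:
arm_command(
  turn=[
    [0,0,0],
    [0,0,0],
    [0,0,0],
    [0,0,0],
    [0,0,0],
    [0,0,0],
    [0,0,0],
    [0,0,0],
  ],
  xyz=[
    [0,0,0],
    [0,0,0],
    [0,0,0],
    [0,0,0],
    [0,0,0],
    [0,0,0],
    [0,0,0],
    [0,0,0],
  ],
  claw=[6,6,6,6,6,6,6,6],
  squeeze=60,
)

```text
time_s: 11.7
position: [0.5991, -0.075, 0.1773]
tool_rot: [[-0.937, -0.35, 0.003], [-0.35, 0.937, -0.004], [-0.002, -0.005, -1.0]]
ft_force: [2.8, -9.4, -1.2]
grip_width: 0.0106
gripper_force: 61.1
```

```bash
cat > st.py <<'E'
from h import *
np.set_printoptions(precision=4,suppress=True)
s=env.observe();y=s["tool_rot"][:,1];print(s["time_s"],s["position"],"yang",np.degrees(np.arctan2(y[1],y[0])),"F",s["ft_force"],"T",s["wrist_torque"],"q",s["q"][[0,5]],s["grip_width"],"jt6",s["joint_efforts"][5])
E
python3 st.py
```

```text
11.7 [ 0.5991 -0.075   0.1773] yang 110.47317325889907 F [ 2.7614 -9.357  -1.1754] T [-1.2358 -0.5732  0.2332] q [ -18.2812 -128.7387] 0.010568212893624699 jt6 0.216594566591084
```

Call:
arm_command(
  turn=[
    [0,0,0],
    [0,0,0.6],
    [0,0,0.6],
    [0,0,0.6],
    [0,0,0.6],
  ],
  xyz=[
    [0,-0.046,0],
    [0,0,0.008],
    [0,0,0.008],
    [0,0,0.009],
    [0,0,0.009],
  ],
  claw=[6,6,6,6,6],
)

```text
time_s: 12.2
position: [0.5992, -0.0754, 0.1756]
tool_rot: [[-0.989, -0.146, 0.001], [-0.146, 0.989, -0.001], [-0.001, -0.001, -1.0]]
ft_force: [0.7, -2.9, 2.0]
grip_width: 0.0107
gripper_force: 61.5
```

```bash
python3 st.py
```

```text
12.2 [ 0.5992 -0.0754  0.1756] yang 98.41469879814818 F [ 0.7312 -2.853   2.0058] T [-0.2645 -0.1111  0.2178] q [ -18.3786 -116.7908] 0.010730221745662499 jt6 -0.4573776572942734
```

Call:
arm_command(
  turn=[
    [0,0,0.6],
    [0,0,0.6],
    [0,0,0.6],
  ],
  xyz=[
    [0,-0.01,0.008],
    [0,0,0.009],
    [0,0,0.008],
  ],
  claw=[6,6,6],
)

```text
time_s: 12.5
position: [0.5993, -0.0756, 0.1744]
tool_rot: [[-1.0, 0.01, 0.001], [0.01, 1.0, -0.0], [-0.001, -0.0, -1.0]]
ft_force: [0.4, -1.0, 1.6]
grip_width: 0.0105
gripper_force: 61.4
```

```bash
python3 st.py
```

```text
12.5 [ 0.5993 -0.0756  0.1744] yang 89.4202430589118 F [ 0.3595 -0.9588  1.5897] T [-0.072  -0.0577  0.232 ] q [ -18.41   -107.8301] 0.010534412235796793 jt6 -0.458377618342638
```

Call:
arm_command(
  turn=[
    [0,0,0.6],
    [0,0,0.6],
  ],
  xyz=[
    [0,0,0.008],
    [0,0,0.009],
  ],
  claw=[6,6],
)

```text
time_s: 12.7
position: [0.5993, -0.0757, 0.1735]
tool_rot: [[-0.993, 0.115, 0.001], [0.115, 0.993, -0.001], [-0.001, -0.0, -1.0]]
ft_force: [0.8, -1.1, 2.1]
grip_width: 0.0105
gripper_force: 61.5
```

```bash
python3 st.py
```

```text
12.7 [ 0.5993 -0.0757  0.1735] yang 83.42194260490365 F [ 0.7524 -1.0911  2.0636] T [-0.1465 -0.0722  0.2481] q [ -18.4127 -101.8333] 0.010536506111876577 jt6 -0.4595074150711298
```

Call:
arm_command(
  turn=[
    [0,0,0.6],
    [0,0,0.6],
  ],
  xyz=[
    [0,0,0.008],
    [0,0,0.009],
  ],
  claw=[6,6],
)

```text
time_s: 12.9
position: [0.5993, -0.0759, 0.1728]
tool_rot: [[-0.976, 0.218, 0.001], [0.218, 0.976, -0.001], [-0.002, -0.001, -1.0]]
ft_force: [-0.5, -1.5, 2.2]
grip_width: 0.0106
gripper_force: 62.6
```

```bash
python3 st.py
```

```text
12.9 [ 0.5993 -0.0759  0.1728] yang 77.42859135465015 F [-0.4744 -1.5251  2.2102] T [-0.2106 -0.0352  0.3561] q [-18.4176 -95.8432] 0.010626269496161774 jt6 -0.30003159306943417
```

Call:
arm_command(
  turn=[
    [0,0,0.5],
  ],
  xyz=[
    [0,0,0.007],
  ],
  claw=[6],
)

```text
time_s: 13.0
position: [0.5993, -0.0759, 0.1725]
tool_rot: [[-0.966, 0.26, 0.002], [0.26, 0.966, -0.001], [-0.002, -0.001, -1.0]]
ft_force: [0.4, -2.1, 2.4]
grip_width: 0.0107
gripper_force: 63.1
```

```bash
python3 st.py
```

```text
13.0 [ 0.5993 -0.0759  0.1725] yang 74.94035032989164 F [ 0.3749 -2.069   2.3861] T [-0.2997 -0.0101  0.4265] q [-18.42   -93.3566] 0.01068528046137796 jt6 -0.04621520871296525
```

Call:
arm_command(
  turn=[
    [0,0,0],
    [0,0,0],
    [0,0,0],
    [0,0,0],
    [0,0,0],
  ],
  xyz=[
    [0,0,0],
    [0,0,0],
    [0,0,0],
    [0,0,0],
    [0,0,0],
  ],
  claw=[6,6,6,6,6],
)

```text
time_s: 13.5
position: [0.5993, -0.0759, 0.1724]
tool_rot: [[-0.966, 0.258, 0.001], [0.258, 0.966, -0.001], [-0.002, -0.001, -1.0]]
ft_force: [-0.3, -2.8, 6.3]
grip_width: 0.0106
gripper_force: 62.1
```

```bash
python3 st.py
```

```text
13.5 [ 0.5993 -0.0759  0.1724] yang 75.07030109969979 F [-0.3474 -2.7664  6.2649] T [-0.4883  0.018   0.2778] q [-18.4211 -93.4887] 0.010559035445986107 jt6 0.2773057669401169
```

Call:
arm_command(
  turn=[
    [0,0,0],
    [0,0,0],
    [0,0,0],
    [0,0,0],
    [0,0,0],
    [0,0,0],
    [0,0,0],
    [0,0,0],
    [0,0,0],
    [0,0,0],
  ],
  xyz=[
    [0,0,0],
    [0,0,0],
    [0,0,0],
    [0,0,0],
    [0,0,0],
    [0,0,-0.4],
    [0,0,-0.4],
    [0,0,-0.4],
    [0,0,-0.4],
    [0,0,0],
  ],
  claw=[44,44,44,44,44,44,44,44,44,44],
)

```text
time_s: 14.5
position: [0.5998, -0.0757, 0.2543]
tool_rot: [[-0.966, 0.258, 0.005], [0.258, 0.966, -0.002], [-0.005, -0.0, -1.0]]
ft_force: [-0.1, -0.4, 0.0]
grip_width: 0.0442
gripper_force: 0.0
```

Call:
arm_command(
  turn=[
    [0,0,0],
    [0,0,0],
    [0,0,0],
    [0,0,0],
    [0,0,0.9],
    [0,0,0],
    [0,0,0],
  ],
  xyz=[
    [-0.41,-0.02,0],
    [-0.41,-0.02,0],
    [-0.41,-0.02,0],
    [-0.42,-0.03,0],
    [0,0,0],
    [0,0,0],
    [0,0,0],
  ],
  claw=[44,44,44,44,44,44,44],
)

```text
time_s: 15.2
position: [0.6772, -0.101, 0.251]
tool_rot: [[-0.943, 0.332, -0.001], [0.332, 0.943, 0.0], [0.001, -0.0, -1.0]]
ft_force: [0.6, 0.8, -0.6]
grip_width: 0.0437
gripper_force: 0.0
```

```bash
python3 st.py
python3 - <<'E'
from h import *
np.set_printoptions(precision=4,suppress=True)
a,d=imaging.get_image("scene")
# pin: dark pixels, depth points 0.17<z<0.214 near expected place
o=[]
for v in range(90,200):
  for u in range(120,220):
    if .3<d[v,u]<1 and a[v,u].max()<75:
      p=px2w("scene",u,v,depth=d[v,u])
      if .175<p[2]<.214 and np.hypot(p[0]-.678,p[1]+.101)<.035:o.append(p)
o=np.array(o);C=-cam("scene")[2].T@cam("scene")[3];m=o.mean(0);e=(m-C)[:2];e/=np.linalg.norm(e)
print(len(o),m,"centre",m[:2]+e*.0055)
E
```

```text
15.2 [ 0.6772 -0.101   0.251 ] yang 70.63581257370032 F [ 0.5609  0.8402 -0.571 ] T [-0.0512  0.035  -0.0283] q [-18.3658 -89.0015] 0.04369310249202708 jt6 0.0918715400621295
106 [ 0.6819 -0.0962  0.1942] centre [ 0.6794 -0.1011]
```

Call:
arm_command(
  turn=[
    [0,0,0],
    [0,0,0],
    [0,0,0],
    [0,0,0],
    [0,0,0],
    [0,0,0],
    [0,0,0],
    [0,0,0],
    [0,0,0],
    [0,0,0],
    [0,0,0],
  ],
  xyz=[
    [0,0,0.2],
    [0,0,0.2],
    [0,0,0.2],
    [0,0,0.2],
    [0,0,0.2],
    [0,0,0.2],
    [0,0,0.2],
    [0,0,0.2],
    [0,0,0.2],
    [0,0,0.18],
    [0,0,0],
  ],
  claw=[44,44,44,44,44,44,44,44,44,44,44],
)

```text
time_s: 16.35
position: [0.677, -0.101, 0.1511]
tool_rot: [[-0.943, 0.333, -0.002], [0.333, 0.943, 0.001], [0.003, -0.0, -1.0]]
ft_force: [-0.1, -0.1, -0.1]
grip_width: 0.0441
gripper_force: 0.0
```

Call:
arm_command(
  turn=[
    [0,0,0],
    [0,0,0],
    [0,0,0],
    [0,0,0],
    [0,0,0],
    [0,0,0],
    [0,0,0],
    [0,0,0],
  ],
  xyz=[
    [0,0,0],
    [0,0,0],
    [0,0,0],
    [0,0,0],
    [0,0,0],
    [0,0,0],
    [0,0,0],
    [0,0,0],
  ],
  claw=[8,8,8,8,8,8,8,8],
  squeeze=40,
)

```text
time_s: 17.15
position: [0.6777, -0.1014, 0.1535]
tool_rot: [[-0.943, 0.333, 0.001], [0.333, 0.943, -0.001], [-0.001, -0.0, -1.0]]
ft_force: [-0.9, -0.5, 5.9]
grip_width: 0.0127
gripper_force: 39.3
```

```bash
cat >> st.py <<'E'
r=s["position"][:2]-np.array([.5985,-.075]);r/=np.linalg.norm(r);t=np.array([-r[1],r[0]])
print("ang",np.degrees(np.arctan2(r[1],r[0])),"tang by pos",s["ft_force"][:2]@t,"by tool y",s["ft_force"]@y,"radial",s["ft_force"][:2]@r)
E
python3 st.py
```

```text
17.15 [ 0.6777 -0.1014  0.1535] yang 70.51973291090901 F [-0.8919 -0.5379  5.9066] T [-0.2485  0.0434  0.0131] q [-18.3776 -88.8969] 0.012723159018729696 jt6 0.034642129903659225
ang -18.434602076342507 tang by pos -0.7922839491490132 by tool y -0.8056337838854791 radial -0.6760310495122414
```

Call:
arm_command(
  turn=[
    [0,0,0.6],
    [0,0,0.6],
    [0,0,0.6],
    [0,0,0.6],
    [0,0,0.6],
    [0,0,0.6],
    [0,0,0.6],
    [0,0,0.6],
    [0,0,0.6],
    [0,0,0.6],
  ],
  xyz=[
    [0.002,-0.088,0],
    [0.002,-0.088,0],
    [0.002,-0.088,0],
    [0.002,-0.088,0],
    [0.002,-0.088,0],
    [0.002,-0.088,0],
    [0.002,-0.088,0],
    [0.002,-0.088,0],
    [0.002,-0.088,0],
    [0.002,-0.088,0],
  ],
  claw=[8,8,8,8,8,8,8,8,8,8],
)

```text
time_s: 18.15
position: [0.6551, -0.1371, 0.1535]
tool_rot: [[-0.649, 0.761, 0.006], [0.761, 0.649, -0.001], [-0.005, 0.004, -1.0]]
ft_force: [10.4, -0.2, 2.9]
grip_width: 0.013
gripper_force: 39.5
```

```bash
python3 st.py
```

```text
18.15 [ 0.6551 -0.1371  0.1535] yang 40.45253600012558 F [10.3881 -0.1744  2.9372] T [-0.0472 -1.4865  0.1355] q [-21.9724 -62.4307] 0.012978515281553415 jt6 -0.4551608953624964
ang -47.636895468859414 tang by pos 7.558108334594333 by tool y 7.8040716005760915 radial 7.128665328434935
```

Call:
arm_command(
  turn=[
    [0,0,0.6],
    [0,0,0.6],
    [0,0,0.6],
    [0,0,0.6],
  ],
  xyz=[
    [0.002,-0.088,0],
    [0.002,-0.088,0],
    [0.002,-0.088,0],
    [0.002,-0.088,0],
  ],
  claw=[8,8,8,8],
)

```text
time_s: 18.55
position: [0.6412, -0.1476, 0.1535]
tool_rot: [[-0.476, 0.879, 0.007], [0.879, 0.476, -0.002], [-0.005, 0.006, -1.0]]
ft_force: [13.2, -2.4, 0.5]
grip_width: 0.0124
gripper_force: 39.5
```

```bash
python3 st.py
```

```text
18.55 [ 0.6412 -0.1476  0.1535] yang 28.440499788544763 F [13.1853 -2.3844  0.499 ] T [-0.3079 -1.72    0.2306] q [-23.2882 -51.7349] 0.012410488484738207 jt6 -0.44959595426917076
ang -59.55802710902946 tang by pos 10.159503011482254 by tool y 10.461113443134307 radial 8.73626628998699
```

Call:
arm_command(
  turn=[
    [0,0,0.6],
    [0,0,0.6],
  ],
  xyz=[
    [-0.02,-0.088,0],
    [-0.02,-0.088,0],
  ],
  claw=[8,8],
)

```text
time_s: 18.75
position: [0.6335, -0.1516, 0.1534]
tool_rot: [[-0.383, 0.924, 0.005], [0.924, 0.383, 0.002], [-0.0, 0.006, -1.0]]
ft_force: [8.3, 8.7, 4.4]
grip_width: 0.013
gripper_force: 39.8
```

```bash
python3 st.py
```

```text
18.75 [ 0.6335 -0.1516  0.1534] yang 22.491535597154172 F [8.289  8.7124 4.4446] T [ 1.2328 -1.1166  0.1902] q [-23.9474 -46.4593] 0.012969379869405284 jt6 -0.39844438433647156
ang -65.42578813317942 tang by pos 11.161433809500366 by tool y 11.01633627249208 radial -4.476095584343301
```

Call:
arm_command(
  turn=[
    [0,0,0.6],
    [0,0,0.6],
  ],
  xyz=[
    [-0.006,-0.088,0],
    [-0.006,-0.088,0],
  ],
  claw=[8,8],
)

```text
time_s: 18.95
position: [0.6256, -0.1548, 0.1535]
tool_rot: [[-0.284, 0.959, 0.006], [0.959, 0.284, 0.002], [0.001, 0.006, -1.0]]
ft_force: [8.5, 8.6, 4.2]
grip_width: 0.0129
gripper_force: 39.8
```

```bash
python3 st.py
```

```text
18.95 [ 0.6256 -0.1548  0.1535] yang 16.521878049468988 F [8.5103 8.5737 4.2216] T [ 1.2133 -1.3555  0.2366] q [-24.5152 -41.0633] 0.012852037913475023 jt6 -0.3930121287703514
ang -71.22199385647662 tang by pos 10.817225582927975 by tool y 10.622228546531888 radial -5.377831273550546
```

Call:
arm_command(
  turn=[
    [0,0,0.6],
    [0,0,0.6],
  ],
  xyz=[
    [0.012,-0.088,0],
    [0.006,-0.088,0],
  ],
  claw=[8,8],
)

```text
time_s: 19.15
position: [0.6174, -0.1572, 0.1535]
tool_rot: [[-0.182, 0.983, 0.007], [0.983, 0.182, 0.0], [-0.001, 0.007, -1.0]]
ft_force: [13.6, 2.6, 2.1]
grip_width: 0.0129
gripper_force: 39.7
```

```bash
python3 st.py
```

```text
19.15 [ 0.6174 -0.1572  0.1535] yang 10.498000122947841 F [13.6204  2.5873  2.1327] T [ 0.2957 -1.7645  0.2561] q [-24.9944 -35.5136] 0.012867563651621932 jt6 -0.39132876321673393
ang -77.03130816862608 tang by pos 13.853657999514276 by tool y 13.878339646384303 radial 0.5353546597042618
```

Call:
arm_command(
  turn=[
    [0,0,0.6],
  ],
  xyz=[
    [0.003,-0.088,0],
  ],
  claw=[8],
)

```text
time_s: 19.25
position: [0.6132, -0.1581, 0.1535]
tool_rot: [[-0.13, 0.991, 0.007], [0.991, 0.13, -0.0], [-0.001, 0.007, -1.0]]
ft_force: [13.4, 1.9, 1.7]
grip_width: 0.0126
gripper_force: 39.7
```

```bash
python3 st.py
```

```text
19.25 [ 0.6132 -0.1581  0.1535] yang 7.485358502517558 F [13.3732  1.8733  1.7379] T [ 0.2487 -1.8967  0.2516] q [-25.2305 -32.7372] 0.012583993130779727 jt6 -0.3823884017765522
ang -79.97302105258643 tang by pos 13.495094994952 by tool y 13.515497578415223 radial 0.48374075692875707
```

Call:
arm_command(
  turn=[
    [0,0,0.6],
    [0,0,0.4],
  ],
  xyz=[
    [0.002,-0.088,0],
    [0.002,-0.058,0],
  ],
  claw=[8,8],
)

```text
time_s: 19.45
position: [0.6061, -0.1591, 0.1535]
tool_rot: [[-0.043, 0.999, 0.008], [0.999, 0.043, -0.001], [-0.001, 0.008, -1.0]]
ft_force: [14.5, 1.2, 0.8]
grip_width: 0.0127
gripper_force: 39.7
```

```bash
python3 st.py
```

```text
19.45 [ 0.6061 -0.1591  0.1535] yang 2.4840642102560433 F [14.5153  1.2118  0.83  ] T [ 0.018  -1.9655  0.2478] q [-25.5879 -28.0924] 0.012690246666757918 jt6 -0.020616160472854972
ang -84.86449229879166 tang by pos 14.565492806849088 by tool y 14.560091847905221 radial 0.09238791642683175
```

Call:
arm_command(
  turn=[
    [0,0,0],
    [0,0,0],
    [0,0,0],
    [0,0,0],
    [0,0,0],
    [0,0,0],
    [0,0,0],
    [0,0,0],
  ],
  xyz=[
    [0,0,0],
    [0,0,0],
    [0,0,0],
    [0,0,0],
    [0,0,0],
    [0,0,0],
    [0,0,0],
    [0,0,0],
  ],
  claw=[8,8,8,44,44,44,44,44],
)

```text
time_s: 20.25
position: [0.6031, -0.1593, 0.1526]
tool_rot: [[-0.044, 0.999, -0.0], [0.999, 0.044, 0.0], [0.0, -0.0, -1.0]]
ft_force: [0.6, 0.4, 0.9]
grip_width: 0.0441
gripper_force: 0.2
```

Call:
arm_command(
  turn=[
    [0,0,0],
    [0,0,0],
    [0,0,0],
    [0,0,0],
    [0,0,0],
    [0,0,0],
    [0,0,0],
    [0,0,0],
    [0,0,0],
  ],
  xyz=[
    [0,0,-0.3],
    [0,0,-0.3],
    [0,0,-0.3],
    [0,0,-0.3],
    [0,0,-0.3],
    [0,0,-0.3],
    [0,0,-0.3],
    [0,0,0],
    [0,0,0],
  ],
  claw=[44,44,44,44,44,44,44,44,44],
)

```text
time_s: 21.15
position: [0.6031, -0.1593, 0.2572]
tool_rot: [[-0.044, 0.999, -0.0], [0.999, 0.044, 0.0], [0.0, -0.0, -1.0]]
ft_force: [0.8, -0.1, -0.0]
grip_width: 0.0441
gripper_force: 0.0
```

```bash
python3 st.py
python3 - <<'E'
from h import *
np.set_printoptions(precision=4,suppress=True)
a,d=imaging.get_image("scene");o=[]
for v in range(90,200):
  for u in range(110,220):
    if .3<d[v,u]<1 and a[v,u].max()<75:
      p=px2w("scene",u,v,depth=d[v,u])
      if .175<p[2]<.214 and np.hypot(p[0]-.61,p[1]+.158)<.045:o.append(p)
o=np.array(o);C=-cam("scene")[2].T@cam("scene")[3];m=o.mean(0);e=(m-C)[:2];e/=np.linalg.norm(e)
c=m[:2]+e*.0055;print(len(o),"centre",c,"ang",np.degrees(np.arctan2(c[1]+.075,c[0]-.5985)))
E
```

```text
21.15 [ 0.6031 -0.1593  0.2572] yang 2.519530514761684 F [ 0.7606 -0.0794 -0.0156] T [0.0766 0.0124 0.0154] q [-25.6527 -28.1725] 0.044140861042770436 jt6 0.00017600044429855188
ang -86.88696601366446 tang by pos 0.755187750349334 by tool y 0.7564026115858029 radial 0.12062772718120093
82 centre [ 0.6218 -0.1561] ang -73.97514185037781
```

The ring eased back by about 0.17 rad after release, which leaves the clamp near 60 N. That is too close to the 50 N limit, so I'll regrip and make it a little snugger.

Call:
arm_command(
  turn=[
    [0,0,0],
    [0,0,-0.7],
    [0,0,-0.7],
    [0,0,-0.7],
    [0,0,0],
    [0,0,0],
    [0,0,0],
    [0,0,0],
    [0,0,0],
    [0,0,0],
    [0,0,0],
    [0,0,0],
  ],
  xyz=[
    [0.05,0.35,0],
    [0,0,0],
    [0,0,0],
    [0,0,0],
    [0,0,0.3],
    [0,0,0.3],
    [0,0,0.3],
    [0,0,0.3],
    [0,0,0.3],
    [0,0,0.3],
    [0,0,0.24],
    [0,0,0],
  ],
  claw=[44,44,44,44,44,44,44,44,44,44,44,44],
)

```text
time_s: 22.4
position: [0.6197, -0.1557, 0.1533]
tool_rot: [[-0.225, 0.974, -0.004], [0.974, 0.225, 0.002], [0.003, -0.004, -1.0]]
ft_force: [-0.2, 0.2, -0.1]
grip_width: 0.044
gripper_force: 0.0
```

Call:
arm_command(
  turn=[
    [0,0,0],
    [0,0,0],
    [0,0,0],
    [0,0,0],
    [0,0,0],
    [0,0,0],
    [0,0,0],
    [0,0,0],
  ],
  xyz=[
    [0,0,0],
    [0,0,0],
    [0,0,0],
    [0,0,0],
    [0,0,0],
    [0,0,0],
    [0,0,0],
    [0,0,0],
  ],
  claw=[8,8,8,8,8,8,8,8],
  squeeze=40,
)

```text
time_s: 23.2
position: [0.621, -0.1562, 0.1566]
tool_rot: [[-0.225, 0.974, 0.002], [0.974, 0.225, -0.001], [-0.001, 0.001, -1.0]]
ft_force: [-0.2, 0.5, 5.4]
grip_width: 0.0127
gripper_force: 39.3
```

```bash
python3 st.py
```

```text
23.2 [ 0.621  -0.1562  0.1566] yang 13.027998013731665 F [-0.2085  0.5172  5.3596] T [-0.0178  0.004   0.0097] q [-24.6904 -37.7187] 0.012745741834752739 jt6 0.0043235052726231515
ang -74.51125404467183 tang by pos -0.0628565301832893 by tool y -0.07866583231536341 radial -0.5540681565023764
```

Call:
arm_command(
  turn=[
    [0,0,0.6],
    [0,0,0.6],
    [0,0,0.6],
  ],
  xyz=[
    [0.003,-0.088,0],
    [0.003,-0.088,0],
    [0.003,-0.088,0],
  ],
  claw=[8,8,8],
)

```text
time_s: 23.5
position: [0.6104, -0.1585, 0.1566]
tool_rot: [[-0.069, 0.998, 0.008], [0.998, 0.069, -0.002], [-0.003, 0.008, -1.0]]
ft_force: [15.4, -1.8, -0.3]
grip_width: 0.0126
gripper_force: 39.5
```

```bash
python3 st.py
```

```text
23.5 [ 0.6104 -0.1585  0.1566] yang 3.9463021213146128 F [15.3544 -1.7852 -0.2984] T [-0.3656 -2.0399  0.2806] q [-25.3337 -29.2896] 0.012610163845064842 jt6 -0.38322812877595425
ang -81.8758165437729 tang by pos 14.948041695431982 by tool y 15.19232223447938 radial 3.9371231183805193
```

Call:
arm_command(
  turn=[
    [0,0,0.6],
    [0,0,0.6],
  ],
  xyz=[
    [0.003,-0.088,0],
    [0.003,-0.088,0],
  ],
  claw=[8,8],
)

```text
time_s: 23.7
position: [0.6018, -0.1594, 0.1566]
tool_rot: [[0.036, 0.999, 0.009], [0.999, -0.036, -0.003], [-0.003, 0.009, -1.0]]
ft_force: [15.2, -4.9, -0.1]
grip_width: 0.0125
gripper_force: 39.5
```

```bash
python3 st.py
```

```text
23.7 [ 0.6018 -0.1594  0.1566] yang -2.0741175812916155 F [15.1892 -4.8666 -0.113 ] T [-0.834  -2.1742  0.2674] q [-25.7261 -23.6559] 0.012464276879306338 jt6 -0.37240829318761826
ang -87.72918543069156 tang by pos 14.984439976612842 by tool y 15.353795160317421 radial 5.4646499175921965
```

Call:
arm_command(
  turn=[
    [0,0,0.6],
  ],
  xyz=[
    [0.003,-0.088,0],
  ],
  claw=[8],
)

```text
time_s: 23.8
position: [0.5976, -0.1595, 0.1567]
tool_rot: [[0.089, 0.996, 0.009], [0.996, -0.089, -0.004], [-0.003, 0.009, -1.0]]
ft_force: [15.5, -6.9, -1.2]
grip_width: 0.0127
gripper_force: 39.5
```

```bash
python3 st.py
```

```text
23.8 [ 0.5976 -0.1595  0.1567] yang -5.088580324686665 F [15.5016 -6.882  -1.1696] T [-1.0801 -2.1985  0.3146] q [-25.8967 -20.8085] 0.012661928735340281 jt6 -0.36920590326189995
ang -90.63753139418688 tang by pos 15.577241692796722 by tool y 16.039334080257017 radial 6.709072418082893
```

Call:
arm_command(
  turn=[
    [0,0,0],
    [0,0,0],
    [0,0,0],
    [0,0,0],
    [0,0,0],
    [0,0,0],
    [0,0,0],
    [0,0,0],
    [0,0,0],
  ],
  xyz=[
    [0,0,0],
    [0,0,0],
    [0,0,0],
    [0,0,0],
    [0,0,0],
    [0,0,0],
    [0,0,0],
    [0,0,0],
    [0,0,0],
  ],
  claw=[8,8,62,62,62,62,62,62,62],
)

```text
time_s: 24.7
position: [0.5943, -0.1576, 0.1557]
tool_rot: [[0.087, 0.996, -0.0], [0.996, -0.087, 0.0], [0.0, -0.0, -1.0]]
ft_force: [-0.8, -0.1, -0.5]
grip_width: 0.062
gripper_force: 0.1
```

Call:
arm_command(
  turn=[
    [0,0,0],
    [0,0,0],
    [0,0,0],
    [0,0,0],
    [0,0,0],
    [0,0,0],
    [0,0,0],
    [0,0,0],
    [0,0,0],
    [0,0,0],
  ],
  xyz=[
    [0,0,-0.3],
    [0,0,-0.3],
    [0,0,-0.3],
    [0,0,-0.3],
    [0,0,-0.3],
    [0,0,-0.3],
    [0,0,-0.3],
    [0,0,-0.3],
    [0,0,0],
    [0,0,0],
  ],
  claw=[62,62,62,62,62,62,62,62,62,62],
)

```text
time_s: 25.7
position: [0.5942, -0.1577, 0.2752]
tool_rot: [[0.087, 0.996, -0.0], [0.996, -0.087, 0.0], [0.0, -0.0, -1.0]]
ft_force: [-0.4, -0.0, -0.1]
grip_width: 0.0618
gripper_force: 0.0
```

```bash
cat > pin.py <<'E'
from h import *
np.set_printoptions(precision=4,suppress=True)
for k in range(2):
  a,d=imaging.get_image("scene");o=[]
  for v in range(90,200):
   for u in range(100,220):
    if .3<d[v,u]<1 and a[v,u].max()<75:
      p=px2w("scene",u,v,depth=d[v,u])
      if .175<p[2]<.214 and np.hypot(p[0]-.605,p[1]+.158)<.045:o.append(p)
  o=np.array(o);C=-cam("scene")[2].T@cam("scene")[3];m=o.mean(0);e=(m-C)[:2];e/=np.linalg.norm(e)
  c=m[:2]+e*.0055;print(len(o),"centre",c,"ang",np.degrees(np.arctan2(c[1]+.075,c[0]-.5985)))
# knob top centre and angle
P=[]
for v in range(100,170):
  for u in range(180,230):
    if .3<d[v,u]<1:
      p=px2w("scene",u,v,depth=d[v,u])
      if .195<p[2]<.235 and np.hypot(p[0]-.599,p[1]+.076)<.045:P.append(p)
P=np.array(P);print("knob z max",np.percentile(P[:,2],98),P.min(0),P.max(0))
E
python3 pin.py;python3 st.py
```

```text
83 centre [ 0.621  -0.1563] ang -74.52883312692602
83 centre [ 0.6209 -0.1565] ang -74.64126354418977
knob z max 0.22279116277553038 [ 0.5719 -0.0852  0.1951] [ 0.6275 -0.0624  0.2235]
25.8 [ 0.5941 -0.1576  0.2746] yang -4.975961800363883 F [ 1.028  -0.3804 -0.0386] T [-0.0009  0.0221  0.0054] q [-25.8751 -20.8991] 0.06197622605785538 jt6 8.322193707499537e-05
ang -93.07519480341355 tang by pos 1.046885861554687 by tool y 1.0571422975372817 radial 0.32468378939751585
```

```bash
python3 -c "
from rig import env
print(env.close_job())"
```

```text
the job is handed in; nothing more can be done
None
```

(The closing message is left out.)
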